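# Release the bayonet fuse carrier and park it in the tray

## Robot

A 6-joint arm with a two-finger parallel gripper is mounted at the origin on a cart in front of the work surface, level with it; the furniture and walls round the work are solid. World frame = base frame: x ahead of the robot, y to its left, z up, the work surface at z = 0. Lengths are in m, angles in rad, forces in N, time in s.
With the tool pointing down it reaches from about 0.375 to 0.9 m from the base axis. Payload 3.1 kg.
Tool frame: the origin (TCP) lies between the finger pads; the fingertips stand 14 mm ahead of it and the grasp point (between the pads) lies 5 mm behind it (robot.finger_overhang is the distance from the TCP to the fingertips, in m); z points along the fingers, y is the line along which they close (so a half turn about z gives the same grasp; the last joint's range is limited). The gripper opens to 87 mm and grips with 3 to 60 N. Pads are 19 mm wide; open, the fingers measure 117 mm over their backs; the gripper's body (75 mm by 190 mm) begins 51 mm behind the grasp point.
Start: joints at [1.137, 0.527, 1.433, -0, 1.181, -0.178], TCP at [0.157, 0.605, 0.237] pointing down, gripper open.
Joint ranges: [-3.08, 3.08], [-0.75, 2.2], [0.22, 2.44], [-1.43, 4.57], [0, 2.65], [-2.85, 2.85]. Speed limits (rad/s): [2.79, 2.79, 3.14, 3.14, 3.14, 3.14].

## Interface

Orientations are given as a unit quaternion [x, y, z, w].
In Python, from rig import monitor, cams, workorder, robot gives the robot as it stands.
- The arm moves only by the tool send_rows, never from a script. Its argument "moves" is one flat list of numbers, 7 for each row, row after row: the opening, from 0 (shut) to 1 (fully open), then the shift along the world's x, y, z in cm, then the turn, a rotation vector about the world's x, y, z in rad. A call has 1 to 5 rows; each row is the pose to reach, as a shift and turn from the pose commanded when the call began; what a row does not reach only later rows make up. A row lasts 1/12 s, in which the tool goes at most 41.7 mm and 7.16 degrees, less where a joint would pass 70% of its speed; a pose out of reach is approached as far as the arm can. A call with a gripper value outside its range is refused whole. The fingers move at their own pace and stop on an object; "grip_force" is the grip in N (left out, the last holds). Time passes only in rows, so rows that repeat a pose let the fingers close. It gives the time, the measured TCP pose, the force, the opening and the grip force at its end, in the units of the state.
- monitor.get_obs(): the state, without advancing time (a new reading comes with each control period).
- cams.camera(name): name is "scene" or "top"; returns a dict with "pixels" (384x512x3 uint8, blue, green, red), "range_z" (384x512 float32, m along the optical axis (not along the pixel's ray), 0 where there is no reading), "fovy" (degrees; the focal length in pixels is half the picture's height over the tangent of half this angle, whatever the lens; pixels are square), "cx", "cy" (the principal point, pixels), "dist_coeffs" ([k1, k2, p1, p2, k3] as OpenCV has them; the pictures are not rectified), "rvec" (rotation vector, rad) and "tvec" (3), from world to camera coordinates, as OpenCV has them. Camera axes: x right, y down, z forward; pixel columns grow to the right and rows downward; lengths in m; the calibration is good to about 2 mm. A picture is of the moment at which its call begins.
- workorder.hand_in(): hands the job in; it is judged then, once.
The state is a dict: "time": time; "q": joint angles; "joint_velocities": joint speeds; "joint_torque": joint torques, N m; "position": TCP position; "tool_rot": TCP orientation; "ft_force": force on the tool from outside, world axes, zero at the start; "moment": the same for the moment, N m; "grip_width": finger opening in m; "grip_force": force on a finger pad.
Only numpy, scipy, OpenCV 4.12 (cv2) and the standard library are available. Lean on these libraries where they do the work, as an engineer would, in place of code of your own. Each camera call takes 0.05 s, during which the arm holds its last target. There are 200 camera calls.

## Task

The fuse in the grey fuse box has to come out. Push its bayonet fuse carrier down against the spring until its catch is cleared, feeling your way and never jamming it hard against the box, turn it anticlockwise (seen from above) until it is free, and lift it out. Set it down, not dropped, standing upright on its foot in the open metal tray, and leave the tablet jar, the power brick and the switch box where they are.

Things in the scene. Friction and masses are not known exactly. Their poses are not given: they have to be found in the camera images.
- fuse_box: Grey cast fuse box fixed to the worktop, housing 116 x 104 x 48 mm on a 160 x 70 mm foot plate, with a steel collar 68 mm in outside diameter on top. Origin: on the collar's vertical axis, at worktop height; z up. x runs along the foot plate, towards the black cable gland; the locked carrier's bar and lugs lie along x.
- collar_rim (a point): Centre of the collar's rim, 80 mm above the worktop. Two exit gaps, 13 mm wide, in the rim's flange lie 60 degrees anticlockwise (from above) of the locked lugs; an end stop ends the turn at 66 degrees. In the gaps the spring lifts the carrier up to 6 mm; it then lifts straight out. Pushing, side and turning forces on the box must stay under 30 N in all.
- carrier_centre (a point): Centre (half-way up, on the axis) of the loose fuse carrier, 0.12 kg, 66 mm tall: white plug 38 mm across with flat brass foot 36 mm across and two lugs (8 mm wide, 50 mm over both); black disc 56 mm across, 9 mm thick; on it a black grip bar 46 mm long, 12 thick, 25 tall. Upright, z up: foot 33 mm below this point, top of bar 33.2 mm above. x along bar and lugs, y across the bar.
- carrier_disc (a point): Centre of the disc's upper face, where the bar stands; 8.2 mm above the carrier's centre, 105 mm above the worktop when locked. A spring holds the lugs up: about 5 N of push before it moves down, then 0.4 N per mm. The lugs clear the catch at a depth that differs each time, 2 to 12 mm below rest; a hard floor comes 1.5 mm lower. Below the catch it turns easily.
- tray_in (a point): Centre of the inner floor (3 mm above the worktop) of the open metal tray, which does not move, 120 x 120 mm outside, walls 3 mm thick, 20 mm high; z up, x and y along its sides.
- tablet_jar: White tablet jar, 49 mm in diameter, 86 mm tall; a bystander. Origin: centre of its underside.
- power_brick: Black power brick, 28 x 42 x 58 mm; a bystander. Origin: centre of its underside.
- switch_box: Small grey switch box, 102 x 61 x 48 mm; a bystander. Origin: centre of its underside.

How it is judged:
On the way, in this order (a step that is already met when the one before it is completed fails the run):
1. the carrier is turned out of its catch, about 60 degrees, while still in the collar (angle between the x axis of carrier_centre and the x axis of fuse_box, either way round above 0.85 rad and horizontal distance between carrier_centre and fuse_box below 0.008 m and z of carrier_centre in the frame of fuse_box below 0.112 m), for 0.05 s.
2. the carrier is lifted out, its foot clear above the collar (z of carrier_centre in the frame of fuse_box above 0.118 m), for 0.05 s.
At the end, for the whole second after the job is handed in: The fuse carrier stands upright (within 0.15 rad) on its foot on the tray's floor (centre within 50 mm of the tray's centre and 33 +/- 5 mm above its floor), released and at rest (horizontal distance between carrier_centre and tray_in below 0.05 m and z of carrier_centre in the frame of tray_in between 0.028 and 0.038 m and angle between carrier_centre's own z axis and vertical below 0.15 rad and linear speed of carrier below 0.02 m/s); the robot touches nothing.
It fails at once if the carrier is forced against the fuse box with more than 30 N (contact force between carrier and fuse_box above 30 N).
It fails at once if the carrier is dropped into the tray (falls free faster than 0.6 m/s) (horizontal distance between carrier_centre and tray_in below 0.09 m and linear speed of carrier above 0.6 m/s and contact force between carrier and the fingers below 0.1 N).
It fails at once if the tablet jar is shifted by more than 30 mm (distance of tablet_jar from where it was at the start of the episode above 0.03 m).
It fails at once if the power brick is shifted by more than 30 mm (distance of power_brick from where it was at the start of the episode above 0.03 m).
It fails at once if the switch box is shifted by more than 30 mm (distance of switch_box from where it was at the start of the episode above 0.03 m).
It also fails if it takes over 48 s, if anything falls off the work surface, if the arm or the gripper's body presses on something with over 40 N, if the wrist force passes 120 N, or if a joint passes its speed limit or range.

## Working session

There is one attempt and no reset: what is moved stays moved. The work goes in short steps, Python scripts to look and compute and a tool call to move; the robot and the scene stay as the last step left them, time stands still between calls to the robot, and variables do not carry over. Pictures are saved under pics/ and viewed, at most 10 in all, crops included, and the job is handed in when it is done.

Besides the shell and the picture viewer there is one more tool, called after "Emit:" as a command line: name --argument value ..., lists and objects as JSON in quotes. send_rows: Moves the arm, as the interface text tells. Its arguments: {"type":"object","properties":{"moves":{"type":"array","items":{"type":"number"}},"grip_force":{"type":"number"}},"required":["moves"]}

```bash
mkdir -p pics; cat > h.py <<'E'
import numpy as np, cv2
from rig import monitor, cams, workorder, robot
def cam(n):
    c=cams.camera(n); h,w=c["pixels"].shape[:2]
    f=h/2/np.tan(np.radians(c["fovy"])/2)
    c["K"]=np.array([[f,0,c["cx"]],[0,f,c["cy"]],[0,0,1.]]); c["R"]=cv2.Rodrigues(np.array(c["rvec"],float))[0]
    c["t"]=np.array(c["tvec"],float).reshape(3); c["d"]=np.array(c["dist_coeffs"],float); return c
def ray(c,uv):
    p=cv2.undistortPoints(np.array(uv,float).reshape(-1,1,2),c["K"],c["d"]).reshape(-1,2)
    return np.c_[p,np.ones(len(p))]
def plane(c,uv,z):
    r=ray(c,uv)@c["R"]; o=-c["R"].T@c["t"]; return o+r*((z-o[2])/r[:,2])[:,None]
def cloud(c):
    h,w=c["range_z"].shape; v,u=np.mgrid[:h,:w]
    r=ray(c,np.c_[u.ravel(),v.ravel()])*c["range_z"].reshape(-1,1)
    return ((r-c["t"])@c["R"]).reshape(h,w,3)
E
python3 - <<'E'
from h import *
o=monitor.get_obs();print(o["time"],o["position"],o["tool_rot"],o["ft_force"],robot.finger_overhang)
for n in("top","scene"):
    c=cam(n);cv2.imwrite(f"pics/{n}0.png",c["pixels"]);np.savez(f"{n}0.npz",P=cloud(c),px=c["pixels"],m=c["range_z"]>0)
    print(n,-c["R"].T@c["t"],c["R"][2])
E
```

```text
0.0 [0.15721153 0.60419138 0.23556175] [ 1.27078300e-01  9.91892097e-01 -1.03176786e-03 -3.28723881e-04] [ 0.03193224 -0.23971804  0.44367333] 0.014
top [0.39258    0.14536123 1.27527759] [ 0.1875554  -0.00808053 -0.98222079]
scene [ 0.1616879  -0.51883435  0.61537493] [ 0.48013241  0.68654058 -0.54601731]
```

View pics/top0.png

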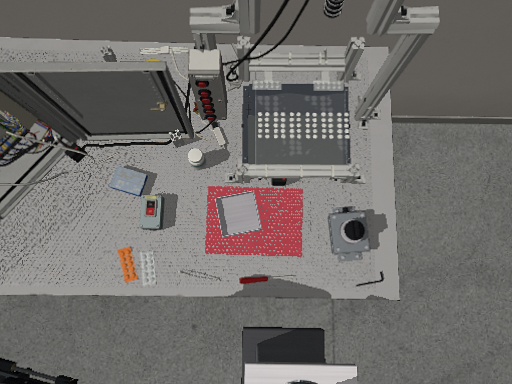

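View pics/scene0.png

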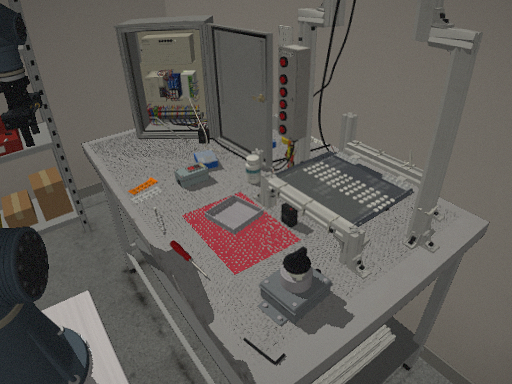

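The top view shows the fuse box near (350,232), the tray near (238,213), the jar at (196,157), the brick at (279,181) and the switch box at (151,211). The scene view shows the fuse box near (296,285) and the tray near (235,213). Next I'll measure.

```bash
python3 - <<'E'
from h import *
for n in("top","scene"):
    D=np.load(n+"0.npz");P,m,px=D["P"],D["m"],D["px"]
    def st(name,sel):
        p=P[sel]; print(n,name,len(p),np.median(p,0).round(4) if len(p) else "",p.min(0).round(3),p.max(0).round(3)) if len(p) else print(n,name,0)
    if n=="top":
        c0=P[232,350][:2];t0=P[213,238][:2];print(P[232,350],P[213,238])
    near=m&(np.hypot(P[...,0]-c0[0],P[...,1]-c0[1])<.1)
    dark=px.max(2)<60
    for a,b in((.04,.056),(.074,.086),(.098,.11),(.12,.14)):
        st(f"z{a}",near&(P[...,2]>a)&(P[...,2]<b))
    s=near&(P[...,2]>.122)&(P[...,2]<.136); print("bar",cv2.minAreaRect((P[s][:,:2]*1000).astype(np.float32)))
    s=near&(P[...,2]>.043)&(P[...,2]<.053); print("housing",cv2.minAreaRect((P[s][:,:2]*1000).astype(np.float32)))
    s=near&(P[...,2]>.098)&(P[...,2]<.109); print("disc",cv2.minEnclosingCircle((P[s][:,:2]*1000).astype(np.float32)))
    nt=m&(np.hypot(P[...,0]-t0[0],P[...,1]-t0[1])<.09)&(P[...,2]>.015)&(P[...,2]<.025)
    print("tray",nt.sum(),cv2.minAreaRect((P[nt][:,:2]*1000).astype(np.float32)))
for n,(x,y,w,h) in {"top":(310,190,80,80),"scene":(250,235,90,90)}.items():
    i=np.load(n+"0.npz")["px"][y:y+h,x:x+w]; cv2.imwrite(f"pics/{n}_c.png",cv2.resize(i,None,fx=6,fy=6,interpolation=cv2.INTER_CUBIC))
E
python3 -c "
import cv2;a=cv2.imread('pics/top_c.png');b=cv2.imread('pics/scene_c.png');a=cv2.resize(a,(400,400));b=cv2.resize(b,(400,400));cv2.imwrite('pics/both.png',cv2.hconcat([a,b]))"
```

```text
[ 0.51580944 -0.12627647  0.10767004] [0.5779972  0.18749564 0.00251442]
top z0.04 978 [ 0.5139 -0.1278  0.0489] [ 0.461 -0.195  0.04 ] [ 0.585 -0.079  0.056]
top z0.074 126 [ 0.5098 -0.1187  0.0811] [ 0.49  -0.172  0.074] [ 0.556 -0.104  0.086]
top z0.098 224 [ 0.5217 -0.1302  0.1061] [ 0.497 -0.168  0.1  ] [ 0.55 -0.11  0.11]
top z0.12 90 [ 0.5218 -0.1366  0.1311] [ 0.5   -0.147  0.121] [ 0.544 -0.13   0.139]
bar ((522.3165893554688, -137.91920471191406), (43.967811584472656, 14.144730567932129), 5.862525463104248)
housing ((522.9305419921875, -138.9934539794922), (117.15696716308594, 106.90201568603516), 5.175508975982666)
disc ((522.79052734375, -139.014892578125), 29.31861114501953)
tray 175 ((575.7671508789062, 188.05657958984375), (120.52758026123047, 119.67535400390625), 12.212652206420898)
scene z0.04 1282 [ 0.4929 -0.1663  0.0478] [ 0.46  -0.197  0.04 ] [ 0.584 -0.088  0.056]
scene z0.074 334 [ 0.5048 -0.1553  0.0793] [ 0.487 -0.173  0.074] [ 0.551 -0.107  0.086]
scene z0.098 325 [ 0.5145 -0.1498  0.105 ] [ 0.493 -0.167  0.098] [ 0.551 -0.111  0.11 ]
scene z0.12 161 [ 0.5178 -0.142   0.1295] [ 0.497 -0.147  0.12 ] [ 0.546 -0.131  0.133]
bar ((521.3561401367188, -139.1450653076172), (47.939430236816406, 12.467741012573242), 6.746912956237793)
housing ((520.9352416992188, -140.16380310058594), (116.14363098144531, 105.1931381225586), 6.097609996795654)
disc ((521.67431640625, -139.39279174804688), 29.438034057617188)
tray 286 ((575.0778198242188, 186.502685546875), (123.11553192138672, 122.07979583740234), 12.38328742980957)
```

View pics/both.png

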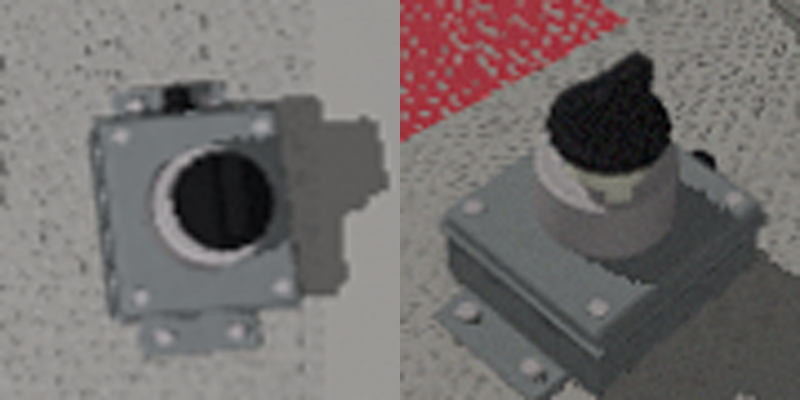

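The box axis is at (0.522, -0.139) with yaw about 0.105 rad, and the two views agree to 2 mm. The tray centre is at (0.5755, 0.187) with yaw 12°. In the crop, the bar runs along world x, towards the gland. I'll use the half-turn grasp so joint 6 has room for the anticlockwise turn.

Emit:
send_rows --moves '[1,1.46,-2.97,0,0,0,-0.111,1,2.92,-5.94,0,0,0,-0.222,1,4.38,-8.91,0,0,0,-0.333,1,5.84,-11.88,0,0,0,-0.444,1,7.3,-14.86,0,0,0,-0.556]'

```text
time: 0.52
position: [0.2306, 0.4546, 0.2361]
tool_rot: [0.397, 0.918, -0.0, -0.0]
ft_force: [0.9, 0.3, 1.2]
grip_width: 0.0869
grip_force: 0.0
```

Emit:
send_rows --moves '[1,1.46,-2.97,0,0,0,-0.111,1,2.92,-5.94,0,0,0,-0.222,1,4.38,-8.91,0,0,0,-0.333,1,5.84,-11.88,0,0,0,-0.444,1,7.3,-14.86,0,0,0,-0.556]'

```text
time: 0.93
position: [0.3036, 0.3061, 0.2364]
tool_rot: [0.633, 0.774, -0.0, -0.0]
ft_force: [0.4, 0.6, -0.7]
grip_width: 0.0867
grip_force: 0.0
```

Emit:
send_rows --moves '[1,1.46,-2.97,0,0,0,-0.111,1,2.92,-5.94,0,0,0,-0.222,1,4.38,-8.91,0,0,0,-0.333,1,5.84,-11.88,0,0,0,-0.444,1,7.3,-14.86,0,0,0,-0.556]'

```text
time: 1.35
position: [0.3767, 0.1575, 0.2365]
tool_rot: [0.822, 0.57, -0.0, -0.0]
ft_force: [0.6, -0.5, -0.1]
grip_width: 0.0872
grip_force: 0.0
```

```bash
python3 - <<'E'
from h import *
o=monitor.get_obs();print(o["time"],o["position"],o["tool_rot"],o["q"],o["ft_force"])
for n in("top","scene"):
    D=np.load(n+"0.npz");P,m=D["P"],D["m"]
    r=np.hypot(P[...,0]-.522,P[...,1]+.139)
    for a,b in((.1,.14),(.14,.18),(.18,.22)):
        s=m&(r>a)&(r<b)&(P[...,2]>.06); print(n,a,s.sum(),P[s].max(0).round(3) if s.any() else "")
E
```

```text
1.35 [0.3766628  0.15746514 0.23645285] [ 8.21582049e-01  5.70090257e-01 -1.35931807e-04 -1.30436946e-04] [1.20538142e-01 2.35844615e-01 1.94531841e+00 1.26461041e-04
 9.60791878e-01 4.78030563e-01] [ 0.60606845 -0.45860196 -0.091552  ]
top 0.1 0 
top 0.14 350 [ 0.701 -0.048  0.112]
top 0.18 737 [0.741 0.018 0.109]
scene 0.1 0 
scene 0.14 793 [ 0.702 -0.044  0.106]
scene 0.18 861 [0.741 0.02  0.105]
```

Emit:
send_rows --moves '[1,1.45,-2.96,0,0,0,-0.111,1,2.9,-5.93,0,0,0,-0.222,1,4.36,-8.89,0,0,0,-0.333,1,5.81,-11.86,0,0,0,-0.444,1,7.26,-14.82,0,0,0,-0.556]'

```text
time: 1.77
position: [0.4492, 0.0092, 0.2364]
tool_rot: [0.947, 0.323, -0.0, -0.0]
ft_force: [0.3, 0.2, -0.2]
grip_width: 0.087
grip_force: 0.0
```

Emit:
send_rows --moves '[1,1.45,-2.96,-0.7,0,0,-0.111,1,2.9,-5.93,-1.4,0,0,-0.222,1,4.36,-8.89,-2.1,0,0,-0.333,1,5.81,-11.86,-2.8,0,0,-0.444,1,7.27,-14.82,-3.5,0,0,-0.557]'

```text
time: 2.18
position: [0.5219, -0.1389, 0.2008]
tool_rot: [0.999, 0.05, -0.0, -0.0]
ft_force: [0.6, -0.2, 0.3]
grip_width: 0.0867
grip_force: 0.0
```

```bash
python3 - <<'E'
from h import *
o=monitor.get_obs();print(o["time"],o["position"],o["tool_rot"],o["q"],o["ft_force"])
c=cam("scene");P=cloud(c);px=c["pixels"];uv,_=cv2.projectPoints(np.array([[.522,-.139,.13]]),c["rvec"],c["t"],c["K"],c["d"]);u,v=uv.ravel().astype(int)
cv2.imwrite("pics/s1.png",cv2.resize(px[v-50:v+50,u-50:u+50],None,fx=6,fy=6,interpolation=cv2.INTER_CUBIC))
E
```

```text
2.1833 [ 0.52194793 -0.1389132   0.20082921] [ 9.98755369e-01  4.98747985e-02 -3.81828778e-04 -2.65958444e-04] [-4.67146779e-01  4.61411270e-01  1.68306202e+00  1.01025106e-04
  9.98046132e-01  1.00380375e+00] [ 0.60497049 -0.21353407  0.33635846]
```

View pics/s1.png

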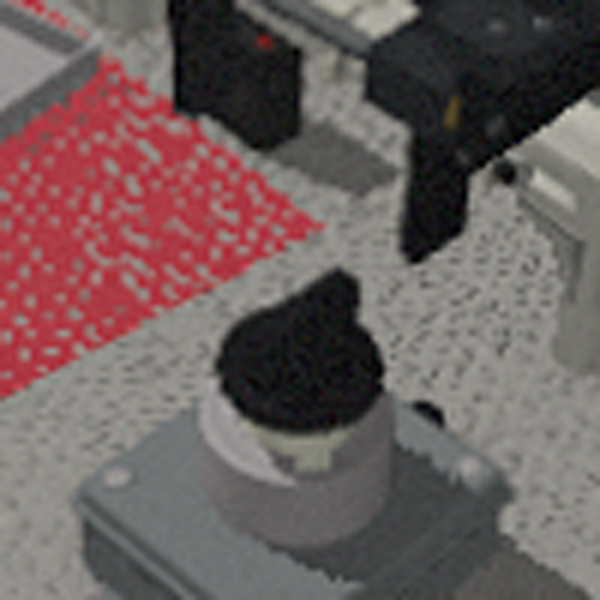

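The crop shows the carrier bar tip at (340,290), a finger at (435,220) and the black shape at (240,80), which could be the brick or the other finger. I'll check with depth and a bar re-fit before descending.

```bash
python3 - <<'E'
from h import *
for n in("scene","top"):
    c=cam(n);P=cloud(c);m=c["range_z"]>0
    r=np.hypot(P[...,0]-.522,P[...,1]+.139)
    s=m&(r<.1)&(P[...,2]>.18)&(P[...,2]<.23);p=P[s];print(n,len(p))
    for q in (p[p[:,1]>-.139],p[p[:,1]<-.139]):
        if len(q): print(len(q),q.min(0).round(3),q.max(0).round(3))
    s=m&(r<.05)&(P[...,2]>.118)&(P[...,2]<.136)
    if s.any(): print(s.sum(),cv2.minAreaRect((P[s][:,:2]*1000).astype(np.float32)),np.percentile(P[s][:,2],[50,95]))
uv,_=cv2.projectPoints(np.array([[.522,-.09,.187],[.522,-.188,.187]]),*(lambda c:(c["rvec"],c["t"],c["K"],c["d"]))(cam("scene")));print(uv)
E
```

```text
scene 386
205 [ 0.51  -0.104  0.185] [ 0.534 -0.09   0.23 ]
181 [ 0.519 -0.203  0.187] [ 0.543 -0.189  0.23 ]
177 ((521.0912475585938, -139.1019287109375), (47.110591888427734, 12.720528602600098), 4.021552562713623) [0.12963076 0.13141502]
top 0
4 ((500.6227111816406, -139.52137756347656), (0.298223614692688, 9.653426170349121), 4.393454074859619) [0.12795108 0.12812507]
[[[281.88249354 217.56503871]]

 [[316.41652365 243.66802423]]]
```

Fingers may be about 5 mm off the bar in y, so I'll go lower and compare closely.

Emit:
send_rows --moves '[1,0,0,-2.5,0,0,0,1,0,0,-4.5,0,0,0,1,0,0,-5.0,0,0,0]'

```text
time: 2.63
position: [0.519, -0.135, 0.1493]
tool_rot: [0.999, 0.054, -0.003, -0.002]
ft_force: [-1.0, -0.1, 0.3]
grip_width: 0.0876
grip_force: 0.0
```

```bash
python3 - <<'E'
from h import *
print(monitor.get_obs()["position"])
c=cam("scene");P=cloud(c);m=(c["range_z"]>0).astype(np.uint8)
a=.1;R=np.array([[np.cos(a),np.sin(a)],[-np.sin(a),np.cos(a)]])
Q=P.copy();Q[...,:2]=(P[...,:2]-[.522,-.139])@R.T
r=np.hypot(Q[...,0],Q[...,1])
s=((m>0)&(r<.1)&(P[...,2]>.14)&(P[...,2]<.185)).astype(np.uint8)
n,l,st,ce=cv2.connectedComponentsWithStats(s)
for i in range(1,n):
    if st[i,4]>30:
        e=(l==i).astype(np.uint8);e=cv2.erode(e,np.ones((3,3)))>0;q=Q[e]
        print(st[i],"local x,y",np.percentile(q,[2,25,50,75,98],axis=0)[:,:2].round(4).T.tolist())
        print(np.histogram(q[:,1]*1000,bins=np.arange(-66,66,3)))
e=(m>0)&(r<.05)&(P[...,2]>.115)&(P[...,2]<.135);print("bar",np.percentile(Q[e],[2,50,98],axis=0).round(4).tolist())
px=c["pixels"];cv2.imwrite("pics/s2.png",cv2.resize(px[200:310,240:360],None,fx=6,fy=5.4,interpolation=cv2.INTER_CUBIC))
E
```

```text
[ 0.51901854 -0.13496123  0.14926726]
[272 220  12  20 187] local x,y [[-0.0128, -0.0107, -0.0068, -0.0012, 0.0043], [0.046, 0.0469, 0.0477, 0.0494, 0.0539]]
(array([ 0,  0,  0,  0,  0,  0,  0,  0,  0,  0,  0,  0,  0,  0,  0,  0,  0,
        0,  0,  0,  0,  0,  0,  0,  0,  0,  0,  0,  0,  0,  0,  0,  0,  0,
        0,  0,  0, 67, 23, 21,  3,  0,  0]), array([-66, -63, -60, -57, -54, -51, -48, -45, -42, -39, -36, -33, -30,
       -27, -24, -21, -18, -15, -12,  -9,  -6,  -3,   0,   3,   6,   9,
        12,  15,  18,  21,  24,  27,  30,  33,  36,  39,  42,  45,  48,
        51,  54,  57,  60,  63]))
[309 247  11  18 131] local x,y [[-0.0139, -0.0124, -0.0117, -0.0068, 0.0043], [-0.0524, -0.0489, -0.0483, -0.046, -0.0422]]
(array([ 0,  0,  0,  0,  6, 39, 21, 11,  1,  0,  0,  0,  0,  0,  0,  0,  0,
        0,  0,  0,  0,  0,  0,  0,  0,  0,  0,  0,  0,  0,  0,  0,  0,  0,
        0,  0,  0,  0,  0,  0,  0,  0,  0]), array([-66, -63, -60, -57, -54, -51, -48, -45, -42, -39, -36, -33, -30,
       -27, -24, -21, -18, -15, -12,  -9,  -6,  -3,   0,   3,   6,   9,
        12,  15,  18,  21,  24,  27,  30,  33,  36,  39,  42,  45,  48,
        51,  54,  57,  60,  63]))
bar [[-0.0237, -0.0063, 0.116], [-0.0045, -0.004, 0.1287], [0.0212, 0.0058, 0.1321]]
```

View pics/s2.png

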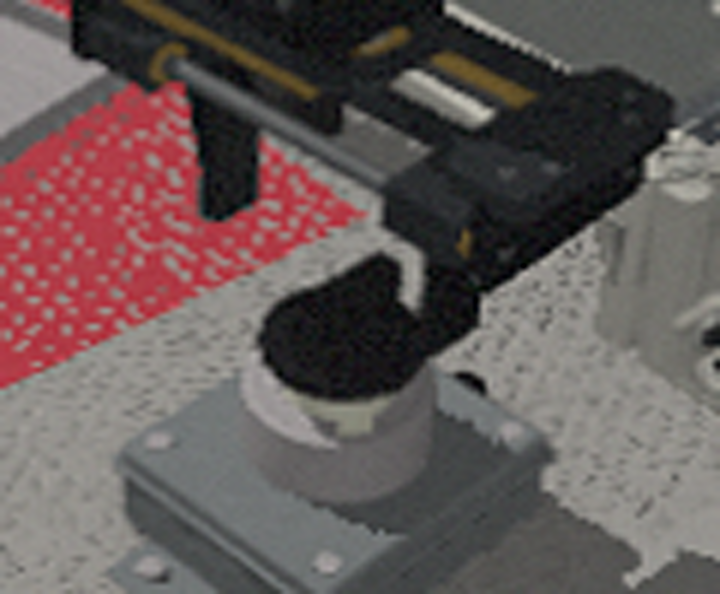

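The fingers straddle the bar, with tips at (230,215) and (445,340). The reading is 4 mm off the command, possibly still settling, so I'll hold and re-read.

Emit:
send_rows --moves '[1,0,0,0,0,0,0,1,0,0,0,0,0,0]'

```text
time: 2.85
position: [0.5222, -0.1369, 0.1526]
tool_rot: [0.999, 0.053, 0.001, 0.0]
ft_force: [0.6, 0.3, -0.0]
grip_width: 0.0875
grip_force: 0.0
```

```bash
python3 - <<'E'
from h import *
import rig
o=monitor.get_obs();print({k:np.round(v,4).tolist() for k,v in o.items()})
E
```

```text
{'time': 2.85, 'q': [-0.4636, 0.5316, 1.728, 0.0001, 0.8806, 1.0002], 'joint_velocities': [-0.0052, -0.0102, -0.0119, -0.003, -0.0034, 0.0005], 'joint_torque': [0.0262, -38.6672, -12.4333, 0.0553, -0.0089, -0.0021], 'position': [0.5222, -0.1369, 0.1526], 'tool_rot': [0.9986, 0.0534, 0.0006, 0.0003], 'ft_force': [0.5736, 0.315, -0.0294], 'moment': [-0.0139, 0.1542, 0.041], 'grip_force': 0.0, 'grip_width': 0.0875}
```

Emit:
send_rows --moves '[1,0,-0.1,-1,0,0,0,1,0,-0.2,-2,0,0,0,1,0,-0.2,-2.7,0,0,0,1,0,-0.2,-2.9,0,0,0,1,0,-0.2,-2.9,0,0,0]'

```text
time: 3.27
position: [0.5211, -0.1392, 0.1215]
tool_rot: [0.999, 0.053, -0.001, -0.001]
ft_force: [-0.3, 0.3, 0.3]
grip_width: 0.0871
grip_force: 0.0
```

Emit:
send_rows --moves '[1,0,0,0,0,0,0,1,0,0,0,0,0,0]'

```text
time: 3.43
position: [0.522, -0.1395, 0.1227]
tool_rot: [0.999, 0.053, 0.0, 0.0]
ft_force: [0.0, 0.0, 0.1]
grip_width: 0.087
grip_force: 0.0
```

```bash
python3 - <<'E'
from h import *
print(monitor.get_obs()["position"])
a=.1;R=np.array([[np.cos(a),np.sin(a)],[-np.sin(a),np.cos(a)]])
for n in ("scene",):
    c=cam(n);P=cloud(c);m=(c["range_z"]>0)
    Q=P.copy();Q[...,:2]=(P[...,:2]-[.522,-.139])@R.T
    s=(m&(abs(Q[...,0])<.02)&(abs(Q[...,1])>.035)&(abs(Q[...,1])<.065)&(P[...,2]>.12)&(P[...,2]<.15))
    for g in (1,-1):
        q=Q[s&(Q[...,1]*g>0)];print(g,len(q),np.percentile(q,[5,50,95],axis=0).round(4).tolist())
E
```

```text
[ 0.52197428 -0.13950205  0.12265093]
1 108 [[-0.01, 0.0416, 0.1225], [-0.0057, 0.043, 0.1353], [0.0083, 0.0504, 0.1477]]
-1 85 [[-0.0109, -0.0564, 0.1209], [-0.009, -0.053, 0.1328], [0.0044, -0.0447, 0.1483]]
```

Centred now. I'll close gently, 1 mm lower.

Emit:
send_rows --moves '[0.5,0,0,-0.1,0,0,0,0.2,0,0,-0.1,0,0,0,0.1,0,0,-0.1,0,0,0,0,0,0,-0.1,0,0,0,0,0,0,-0.1,0,0,0]' --grip_force 8

```text
time: 3.9
position: [0.5218, -0.1394, 0.1217]
tool_rot: [0.999, 0.053, 0.0, 0.0]
ft_force: [-0.2, 0.8, 0.5]
grip_width: 0.0612
grip_force: 0.0
```

Emit:
send_rows --moves '[0,0,0,0,0,0,0,0,0,0,0,0,0,0,0,0,0,0,0,0,0,0,0,0,0,0,0,0]'

```text
time: 4.23
position: [0.5218, -0.1394, 0.1216]
tool_rot: [0.999, 0.053, 0.0, 0.0]
ft_force: [-0.5, -0.0, -0.4]
grip_width: 0.0348
grip_force: 0.0
```

Emit:
send_rows --moves '[0,0,0,0,0,0,0,0,0,0,0,0,0,0,0,0,0,0,0,0,0]'

```text
time: 4.48
position: [0.5218, -0.1394, 0.1215]
tool_rot: [0.999, 0.053, 0.0, 0.0]
ft_force: [-1.0, -0.5, 0.6]
grip_width: 0.0153
grip_force: 0.0
```

Emit:
send_rows --moves '[0,0,0,0,0,0,0,0,0,0,0,0,0,0]'

```text
time: 4.65
position: [0.5217, -0.139, 0.1215]
tool_rot: [0.999, 0.053, -0.0, -0.0]
ft_force: [0.2, 1.3, -0.0]
grip_width: 0.0119
grip_force: 8.0
```

Gripped at 12 mm with little side force. I'll firm up the grip, then press down in small steps.

Emit:
send_rows --moves '[0,0,0,0,0,0,0,0,0,0,0,0,0,0]' --grip_force 45

```text
time: 4.82
position: [0.5217, -0.139, 0.1215]
tool_rot: [0.999, 0.053, -0.0, -0.0]
ft_force: [-0.3, 2.3, 0.6]
grip_width: 0.0118
grip_force: 45.0
```

Emit:
send_rows --moves '[0,0,0,-0.05,0,0,0,0,0,0,-0.1,0,0,0,0,0,0,-0.1,0,0,0]'

```text
time: 5.07
position: [0.5217, -0.139, 0.1208]
tool_rot: [0.999, 0.053, -0.0, -0.0]
ft_force: [-0.3, 3.0, 4.3]
grip_width: 0.0114
grip_force: 45.0
```

Emit:
send_rows --moves '[0,0,0,-0.05,0,0,0,0,0,0,-0.1,0,0,0,0,0,0,-0.1,0,0,0]'

```text
time: 5.32
position: [0.5217, -0.1392, 0.1196]
tool_rot: [0.999, 0.053, -0.0, -0.0]
ft_force: [-0.8, 3.3, 5.3]
grip_width: 0.012
grip_force: 45.0
```

Emit:
send_rows --moves '[0,0,0.03,-0.05,0,0,0,0,0,0.03,-0.1,0,0,0,0,0,0.03,-0.1,0,0,0]'

```text
time: 5.57
position: [0.5217, -0.1392, 0.1186]
tool_rot: [0.999, 0.053, -0.0, 0.0]
ft_force: [-0.5, 3.3, 5.4]
grip_width: 0.0117
grip_force: 45.0
```

Emit:
send_rows --moves '[0,0,0.03,-0.04,0,0,0,0,0,0.03,-0.08,0,0,0,0,0,0.03,-0.08,0,0,0]'

```text
time: 5.82
position: [0.5218, -0.1391, 0.1179]
tool_rot: [0.999, 0.053, -0.0, 0.0]
ft_force: [-1.2, 1.6, 5.1]
grip_width: 0.0119
grip_force: 45.0
```

Emit:
send_rows --moves '[0,0,0.02,-0.04,0,0,0,0,0,0.02,-0.08,0,0,0,0,0,0.02,-0.08,0,0,0]'

```text
time: 6.07
position: [0.5218, -0.1391, 0.1171]
tool_rot: [0.999, 0.053, -0.0, 0.0]
ft_force: [-2.2, 1.7, 5.5]
grip_width: 0.0116
grip_force: 45.0
```

Emit:
send_rows --moves '[0,-0.02,0.01,-0.04,0,0,0,0,-0.02,0.01,-0.08,0,0,0,0,-0.02,0.01,-0.08,0,0,0]'

```text
time: 6.32
position: [0.5217, -0.1391, 0.1164]
tool_rot: [0.999, 0.053, 0.0, 0.001]
ft_force: [-1.1, 1.1, 5.4]
grip_width: 0.0114
grip_force: 45.0
```

Emit:
send_rows --moves '[0,-0.02,0.01,-0.04,0,0,0,0,-0.02,0.01,-0.08,0,0,0,0,-0.02,0.01,-0.08,0,0,0]'

```text
time: 6.57
position: [0.5217, -0.139, 0.1157]
tool_rot: [0.999, 0.053, 0.0, 0.001]
ft_force: [-0.9, 2.4, 6.9]
grip_width: 0.0115
grip_force: 45.0
```

Emit:
send_rows --moves '[0,0,0.01,-0.04,0,0,0,0,0,0.01,-0.08,0,0,0,0,0,0.01,-0.08,0,0,0]'

```text
time: 6.82
position: [0.5217, -0.139, 0.115]
tool_rot: [0.999, 0.053, 0.0, 0.001]
ft_force: [-0.5, 1.0, 6.9]
grip_width: 0.0119
grip_force: 45.0
```

Emit:
send_rows --moves '[0,0,0,-0.04,0,0,0,0,0,0,-0.08,0,0,0,0,0,0,-0.08,0,0,0]'

```text
time: 7.07
position: [0.5217, -0.139, 0.1142]
tool_rot: [0.999, 0.053, 0.0, 0.001]
ft_force: [-0.6, 3.4, 7.4]
grip_width: 0.0117
grip_force: 45.0
```

Emit:
send_rows --moves '[0,0,0.02,-0.04,0,0,0,0,0,0.02,-0.08,0,0,0,0,0,0.02,-0.08,0,0,0]'

```text
time: 7.32
position: [0.5217, -0.139, 0.1134]
tool_rot: [0.999, 0.053, 0.0, 0.001]
ft_force: [-1.0, 1.2, 7.6]
grip_width: 0.0112
grip_force: 45.0
```

Emit:
send_rows --moves '[0,0,0.01,-0.04,0,0,0,0,0,0.01,-0.08,0,0,0,0,0,0.01,-0.08,0,0,0]'

```text
time: 7.57
position: [0.5218, -0.139, 0.1127]
tool_rot: [0.999, 0.053, 0.0, 0.001]
ft_force: [-1.0, 0.9, 8.4]
grip_width: 0.012
grip_force: 45.0
```

Emit:
send_rows --moves '[0,0,0,-0.04,0,0,0,0,0,0,-0.08,0,0,0,0,0,0,-0.08,0,0,0]'

```text
time: 7.82
position: [0.5218, -0.139, 0.112]
tool_rot: [0.999, 0.053, 0.0, 0.001]
ft_force: [-1.0, 0.8, 7.7]
grip_width: 0.0113
grip_force: 45.0
```

Emit:
send_rows --moves '[0,0,0,-0.04,0,0,0,0,0,0,-0.08,0,0,0,0,0,0,-0.08,0,0,0]'

```text
time: 8.07
position: [0.5217, -0.139, 0.1112]
tool_rot: [0.999, 0.053, 0.0, 0.001]
ft_force: [-1.6, 1.0, 8.1]
grip_width: 0.0117
grip_force: 45.0
```

Emit:
send_rows --moves '[0,0,0,-0.04,0,0,0,0,0,0,-0.08,0,0,0,0,0,0,-0.08,0,0,0]'

```text
time: 8.32
position: [0.5218, -0.139, 0.1104]
tool_rot: [0.999, 0.053, 0.0, 0.001]
ft_force: [-1.3, 0.8, 9.3]
grip_width: 0.0116
grip_force: 45.0
```

Emit:
send_rows --moves '[0,-0.01,0,-0.03,0,0,0,0,-0.01,0,-0.06,0,0,0,0,-0.01,0,-0.06,0,0,0]'

```text
time: 8.57
position: [0.5217, -0.139, 0.1099]
tool_rot: [0.999, 0.053, 0.001, 0.001]
ft_force: [-1.0, 0.6, 8.9]
grip_width: 0.0116
grip_force: 45.0
```

Emit:
send_rows --moves '[0,-0.01,0,-0.03,0,0,0,0,-0.01,0,-0.06,0,0,0,0,-0.01,0,-0.06,0,0,0]'

```text
time: 8.82
position: [0.5217, -0.139, 0.1094]
tool_rot: [0.999, 0.053, 0.001, 0.001]
ft_force: [-1.5, 1.4, 8.0]
grip_width: 0.0116
grip_force: 45.0
```

Emit:
send_rows --moves '[0,0,0,-0.03,0,0,0,0,0,0,-0.05,0,0,0,0,0,0,-0.05,0,0,0]'

```text
time: 9.07
position: [0.5217, -0.139, 0.1093]
tool_rot: [0.999, 0.053, 0.001, 0.001]
ft_force: [-1.6, 1.3, 12.1]
grip_width: 0.0118
grip_force: 45.0
```

Floor felt at 0.1093. I'll back off 0.6 mm and try a small turn.

Emit:
send_rows --moves '[0,0,0,0.06,0,0,0,0,0,0,0.06,0,0,0.03,0,0,0,0.06,0,0,0.06,0,0,0,0.06,0,0,0.06]'

```text
time: 9.4
position: [0.5219, -0.1391, 0.1096]
tool_rot: [0.996, 0.084, 0.001, 0.001]
ft_force: [-0.9, 1.2, 8.6]
grip_width: 0.0115
grip_force: 45.0
```

```bash
python3 -c "
from h import *
o=monitor.get_obs();print(o['position'],o['tool_rot'],o['ft_force'],o['moment'])"
```

```text
[ 0.52189736 -0.13911159  0.10955608] [9.96499566e-01 8.35854039e-02 8.09552951e-04 1.19973118e-03] [-0.87858792  1.24532483  8.62400744] [ 0.16908445  0.44652162 -0.08239606]
```

It turns freely. Continuing.

Emit:
send_rows --moves '[0,0,0,0,0,0,0.05,0,0,0,0,0,0,0.1,0,0,0,0,0,0,0.15,0,0,0,0,0,0,0.2,0,0,0,0,0,0,0.2]'

```text
time: 9.82
position: [0.5224, -0.1393, 0.1097]
tool_rot: [0.983, 0.183, 0.001, 0.002]
ft_force: [-0.6, 1.4, 8.5]
grip_width: 0.0118
grip_force: 45.0
```

```bash
python3 -c "
from h import *
o=monitor.get_obs();print(o['position'],o['tool_rot'],o['ft_force'],o['moment'])"
```

```text
[ 0.52236461 -0.13934298  0.10968269] [0.98311166 0.18299577 0.00116224 0.00163147] [-0.58018655  1.40698772  8.48687031] [0.14424127 0.41260643 0.03777863]
```

Emit:
send_rows --moves '[0,0,0,0,0,0,0.06,0,0,0,0,0,0,0.13,0,0,0,0,0,0,0.2,0,0,0,0,0,0,0.27,0,0,0,0,0,0,0.27]'

```text
time: 10.23
position: [0.5228, -0.1395, 0.1098]
tool_rot: [0.949, 0.314, 0.001, 0.002]
ft_force: [-0.3, 0.4, 8.6]
grip_width: 0.0119
grip_force: 45.0
```

Emit:
send_rows --moves '[0,0,0,0,0,0,0.06,0,0,0,0,0,0,0.13,0,0,0,0,0,0,0.2,0,0,0,0,0,0,0.27,0,0,0,0,0,0,0.27]'

```text
time: 10.65
position: [0.523, -0.1396, 0.1098]
tool_rot: [0.899, 0.439, 0.001, 0.002]
ft_force: [0.2, 0.3, 9.7]
grip_width: 0.0116
grip_force: 45.0
```

```bash
python3 -c "
from h import *
o=monitor.get_obs();print(o['position'],o['tool_rot'],o['ft_force'],o['moment'])"
```

```text
[ 0.52296811 -0.13957874  0.10984157] [0.89855446 0.43885368 0.00119715 0.00242798] [0.15541308 0.28652507 9.66966262] [0.1128447  0.10297206 0.08059474]
```

Emit:
send_rows --moves '[0,0,0,0,0,0,0.06,0,0,0,0,0,0,0.12,0,0,0,0,0,0,0.18,0,0,0,0,0,0,0.24,0,0,0,0,0,0,0.24]'

```text
time: 11.07
position: [0.523, -0.1396, 0.1098]
tool_rot: [0.84, 0.543, 0.001, 0.003]
ft_force: [-0.6, 1.4, 8.4]
grip_width: 0.0117
grip_force: 45.0
```

```bash
python3 -c "
from h import *
o=monitor.get_obs();q=o['tool_rot'];print(o['position'],q,2*np.arctan2(q[1],q[0])-.106,o['ft_force'],o['moment'])"
```

```text
[ 0.52296468 -0.13959156  0.10982643] [0.83967403 0.54308406 0.00090111 0.00253431] 1.0422160238934814 [-0.60997723  1.35641709  8.44123281] [0.08575478 0.11284543 0.06581776]
```

Emit:
send_rows --moves '[0,0,0,0.2,0,0,0,0,0,0,0.4,0,0,0,0,0,0,0.6,0,0,0,0,0,0,0.8,0,0,0]'

```text
time: 11.4
position: [0.523, -0.1396, 0.1176]
tool_rot: [0.84, 0.542, 0.001, 0.002]
ft_force: [1.1, 1.7, 5.4]
grip_width: 0.0116
grip_force: 45.0
```

Emit:
send_rows --moves '[0,0,0,0.15,0,0,0,0,0,0,0.3,0,0,0,0,0,0,0.3,0,0,0]'

```text
time: 11.65
position: [0.5229, -0.1395, 0.1205]
tool_rot: [0.84, 0.542, 0.001, 0.002]
ft_force: [1.0, -0.1, 4.5]
grip_width: 0.0116
grip_force: 45.0
```

Emit:
send_rows --moves '[0,0,0,0.1,0,0,0,0,0,0,0.2,0,0,0,0,0,0,0.2,0,0,0]'

```text
time: 11.9
position: [0.5225, -0.1392, 0.1221]
tool_rot: [0.84, 0.542, 0.001, 0.002]
ft_force: [1.9, -1.7, 3.4]
grip_width: 0.0118
grip_force: 45.0
```

Emit:
send_rows --moves '[0,0,0,0.1,0,0,0,0,0,0,0.2,0,0,0,0,0,0,0.2,0,0,0]'

```text
time: 12.15
position: [0.5213, -0.1381, 0.1237]
tool_rot: [0.84, 0.542, 0.0, 0.0]
ft_force: [1.9, -1.4, 3.1]
grip_width: 0.0117
grip_force: 45.0
```

Emit:
send_rows --moves '[0,0,0,0.1,0,0,0,0,0,0,0.2,0,0,0,0,0,0,0.2,0,0,0]'

```text
time: 12.4
position: [0.5209, -0.1378, 0.1256]
tool_rot: [0.84, 0.542, -0.0, -0.0]
ft_force: [1.1, -2.0, 3.0]
grip_width: 0.0118
grip_force: 45.0
```

Emit:
send_rows --moves '[0,0,0,0.2,0,0,0,0,0,0,0.4,0,0,0,0,0,0,0.6,0,0,0,0,0,0,0.6,0,0,0]'

```text
time: 12.73
position: [0.5204, -0.1376, 0.1314]
tool_rot: [0.84, 0.542, -0.0, -0.001]
ft_force: [1.2, -0.9, -1.5]
grip_width: 0.0117
grip_force: 45.0
```

Emit:
send_rows --moves '[0,0,0,0.5,0,0,0,0,0,0,1,0,0,0,0,0,0,2,0,0,0,0,0,0,3,0,0,0,0,0,0,4,0,0,0]'

```text
time: 13.15
position: [0.5208, -0.1377, 0.1728]
tool_rot: [0.84, 0.542, -0.0, -0.0]
ft_force: [0.3, 0.1, -1.3]
grip_width: 0.0116
grip_force: 45.0
```

Emit:
send_rows --moves '[0,0,0,1,0,0,0,0,0,0,2,0,0,0,0,0,0,2,0,0,0]'

```text
time: 13.4
position: [0.5225, -0.1386, 0.1944]
tool_rot: [0.84, 0.542, 0.001, 0.002]
ft_force: [0.6, -0.7, -1.8]
grip_width: 0.012
grip_force: 45.0
```

```bash
python3 - <<'E'
from h import *
o=monitor.get_obs();q=o['tool_rot'];print(o['position'],q,o['ft_force'])
c=cam("scene");P=cloud(c);cv2.imwrite("pics/s3.png",cv2.resize(c["pixels"][170:300,230:370],None,fx=5,fy=4.5,interpolation=cv2.INTER_CUBIC))
E
```

```text
[ 0.52254235 -0.13859096  0.19438067] [0.84031887 0.54208662 0.00130165 0.00214565] [ 0.59571589 -0.7159226  -1.84835305]
```

View pics/s3.png

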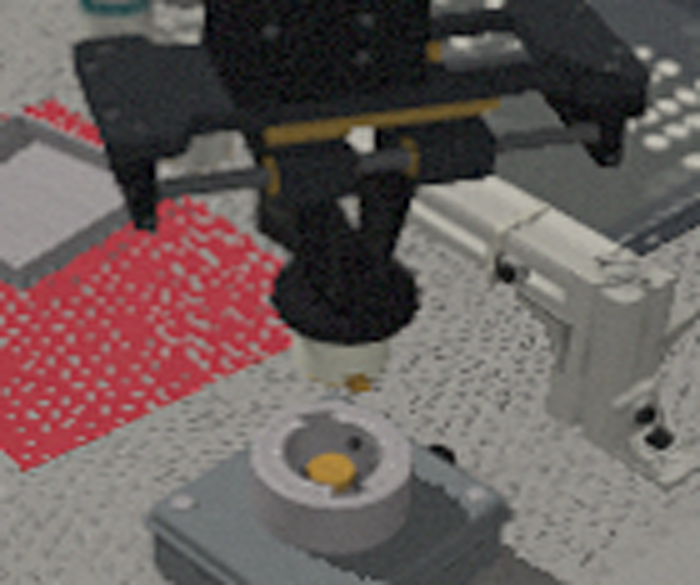

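The carrier is out and upright in the grip, with its foot at (345,380) above the empty collar at (330,440). I'll carry it to the tray, turning the gripper body back along y.

Emit:
send_rows --moves '[0,0.5,3,0,0,0,-0.1,0,1,6,0,0,0,-0.2,0,1.6,9,0,0,0,-0.3,0,2.1,12.5,0,0,0,-0.4,0,2.6,16,0,0,0,-0.5]'

```text
time: 13.87
position: [0.5469, 0.0232, 0.1912]
tool_rot: [0.949, 0.314, -0.0, -0.0]
ft_force: [0.1, 0.3, -1.8]
grip_width: 0.0117
grip_force: 45.0
```

Emit:
send_rows --moves '[0,0.5,3.5,0,0,0,-0.1,0,1.1,7,0,0,0,-0.2,0,1.7,10.5,0,0,0,-0.3,0,2.3,13.5,0,0,0,-0.4,0,2.7,16,0,0,0,-0.5]'

```text
time: 14.28
position: [0.5739, 0.1845, 0.191]
tool_rot: [0.997, 0.071, -0.0, -0.0]
ft_force: [-0.1, -0.6, -1.7]
grip_width: 0.0116
grip_force: 45.0
```

Emit:
send_rows --moves '[0,0,0.3,-1,0,0,0,0,0,0.6,-2,0,0,0,0,0,0.6,-3,0,0,0,0,0,0.6,-3,0,0,0]'

```text
time: 14.62
position: [0.5717, 0.1867, 0.1584]
tool_rot: [0.997, 0.073, -0.004, 0.0]
ft_force: [-0.6, -0.6, -1.6]
grip_width: 0.0118
grip_force: 45.0
```

```bash
python3 - <<'E'
from h import *
o=monitor.get_obs();q=o['tool_rot'];print(o['position'],q,o['ft_force'])
c=cam("scene");cv2.imwrite("pics/s4.png",cv2.resize(c["pixels"][130:260,160:330],None,fx=4,fy=4,interpolation=cv2.INTER_CUBIC))
P=cloud(c);m=c["range_z"]>0;p=o["position"]
s=m&(np.hypot(P[...,0]-p[0],P[...,1]-p[1])<.035)&(P[...,2]>.05)&(P[...,2]<.17)
zs=P[s][:,2];print(np.histogram(zs,bins=np.arange(.05,.175,.01)),zs.min())
E
```

```text
[0.57167106 0.18668893 0.15835483] [ 9.97338386e-01  7.28218103e-02 -3.59473337e-03  4.52834430e-04] [-0.61506897 -0.57626442 -1.64133928]
(array([  0,   0,   0,   0,   0,  32,  50,  35,  36, 120,  55,  65]), array([0.05, 0.06, 0.07, 0.08, 0.09, 0.1 , 0.11, 0.12, 0.13, 0.14, 0.15,
       0.16, 0.17])) 0.10300994586248224
```

View pics/s4.png

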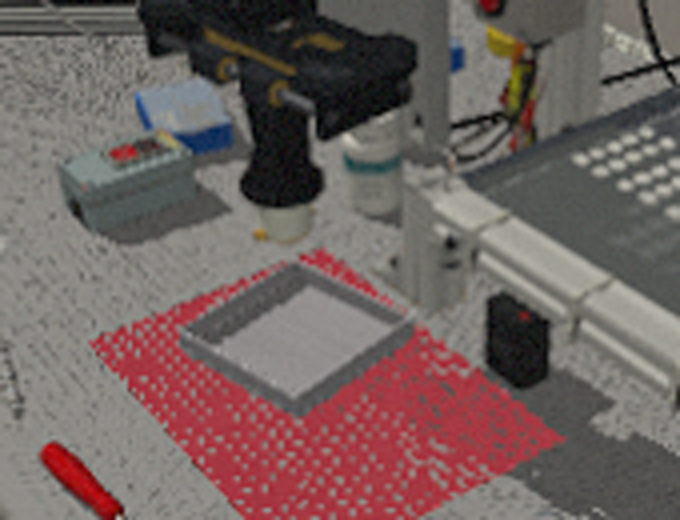

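The carrier hangs above the tray, with its foot at (285,235) in the crop at about z 0.10 as expected. Lowering it.

Emit:
send_rows --moves '[0,0,0,-2,0,0,0,0,0,0,-4,0,0,0,0,0,0,-6,0,0,0,0,0,0,-7.5,0,0,0,0,0,0,-8.2,0,0,0]'

```text
time: 15.08
position: [0.573, 0.1864, 0.0777]
tool_rot: [0.997, 0.072, -0.002, 0.0]
ft_force: [-1.3, -0.2, -1.2]
grip_width: 0.0116
grip_force: 45.0
```

Emit:
send_rows --moves '[0,0,0,-0.2,0,0,0,0,0,0,-0.2,0,0,0,0,0,0,-0.2,0,0,0]'

```text
time: 15.33
position: [0.5751, 0.1877, 0.0785]
tool_rot: [0.997, 0.073, 0.001, -0.0]
ft_force: [0.0, -0.3, -0.8]
grip_width: 0.0118
grip_force: 45.0
```

Go down 1.5 cm, then in 1 mm steps.

Emit:
send_rows --moves '[0,0,0,-0.5,0,0,0,0,0,0,-1,0,0,0,0,0,0,-1.5,0,0,0,0,0,0,-1.5,0,0,0,0,0,0,-1.5,0,0,0]'

```text
time: 15.75
position: [0.5738, 0.188, 0.0622]
tool_rot: [0.997, 0.073, -0.001, 0.0]
ft_force: [0.5, 0.4, -2.0]
grip_width: 0.0116
grip_force: 45.0
```

Emit:
send_rows --moves '[0,0,0,-0.1,0,0,0,0,0,0,-0.1,0,0,0]'

```text
time: 15.92
position: [0.5742, 0.1881, 0.0616]
tool_rot: [0.997, 0.073, 0.0, -0.0]
ft_force: [-0.1, 0.3, -1.2]
grip_width: 0.0116
grip_force: 45.0
```

Emit:
send_rows --moves '[0,0,0,-0.1,0,0,0,0,0,0,-0.1,0,0,0]'

```text
time: 16.08
position: [0.5742, 0.188, 0.0606]
tool_rot: [0.997, 0.073, 0.0, 0.0]
ft_force: [0.4, 1.1, -1.6]
grip_width: 0.0116
grip_force: 45.0
```

Emit:
send_rows --moves '[0,0,0,-0.1,0,0,0,0,0,0,-0.1,0,0,0]'

```text
time: 16.25
position: [0.5743, 0.1881, 0.0605]
tool_rot: [0.997, 0.073, 0.0, -0.0]
ft_force: [-1.0, -0.6, 3.7]
grip_width: 0.0118
grip_force: 45.0
```

Emit:
send_rows --moves '[0,0,0,-0.07,0,0,0,0,0,0,-0.07,0,0,0]'

```text
time: 16.42
position: [0.5743, 0.1881, 0.0605]
tool_rot: [0.997, 0.073, 0.0, -0.0]
ft_force: [-3.2, -0.1, 8.3]
grip_width: 0.0116
grip_force: 45.0
```

It is standing on the floor at the expected height. I'll ease off and release gently.

Emit:
send_rows --moves '[0,0,0,0.12,0,0,0,0,0,0,0.12,0,0,0]' --grip_force 6

```text
time: 16.58
position: [0.5745, 0.1881, 0.0605]
tool_rot: [0.997, 0.073, 0.001, -0.0]
ft_force: [-0.3, 0.8, 5.0]
grip_width: 0.012
grip_force: 6.0
```

Emit:
send_rows --moves '[0.25,0,0,0,0,0,0,0.5,0,0,0,0,0,0,0.5,0,0,0,0,0,0,0.5,0,0,0,0,0,0,0.5,0,0,0,0,0,0]'

```text
time: 17.0
position: [0.5742, 0.188, 0.06]
tool_rot: [0.997, 0.073, -0.0, 0.0]
ft_force: [-0.8, -0.1, 0.3]
grip_width: 0.0369
grip_force: 0.0
```

Emit:
send_rows --moves '[0.5,0,0,0,0,0,0,0.5,0,0,0,0,0,0]'

```text
time: 17.17
position: [0.5742, 0.188, 0.0601]
tool_rot: [0.997, 0.073, -0.0, -0.0]
ft_force: [-0.3, 0.5, -0.5]
grip_width: 0.0421
grip_force: 0.0
```

Emit:
send_rows --moves '[0.5,0,0,0.5,0,0,0,0.5,0,0,1.5,0,0,0,0.5,0,0,3.5,0,0,0,0.5,0,0,6,0,0,0,0.5,0,0,9,0,0,0]'

```text
time: 17.58
position: [0.5732, 0.1878, 0.1507]
tool_rot: [0.997, 0.073, -0.001, 0.0]
ft_force: [-0.0, -0.1, 0.7]
grip_width: 0.0435
grip_force: 0.0
```

Emit:
send_rows --moves '[0.5,0,0,2,0,0,0,0.5,0,0,3,0,0,0,0.5,0,0,3,0,0,0,0.5,0,0,3,0,0,0]'

```text
time: 17.92
position: [0.5741, 0.188, 0.1805]
tool_rot: [0.997, 0.073, 0.0, -0.0]
ft_force: [0.5, 0.1, 0.2]
grip_width: 0.0437
grip_force: 0.0
```

```bash
python3 - <<'E'
from h import *
o=monitor.get_obs();print(o['time'],o['position'],o['ft_force'])
c=cam("scene");cv2.imwrite("pics/s5.png",cv2.resize(c["pixels"][130:260,160:330],None,fx=4,fy=4,interpolation=cv2.INTER_CUBIC))
P=cloud(c);m=c["range_z"]>0
s=m&(np.hypot(P[...,0]-.5743,P[...,1]-.188)<.035)&(P[...,2]>.055)&(P[...,2]<.09)
print(np.percentile(P[s],[2,50,98],axis=0).round(4))
E
```

```text
17.9167 [0.57405443 0.18798492 0.18054853] [0.46988061 0.11291823 0.18860434]
[[0.5531 0.1777 0.0559]
 [0.5744 0.1831 0.0663]
 [0.5983 0.1934 0.0718]]
```

View pics/s5.png

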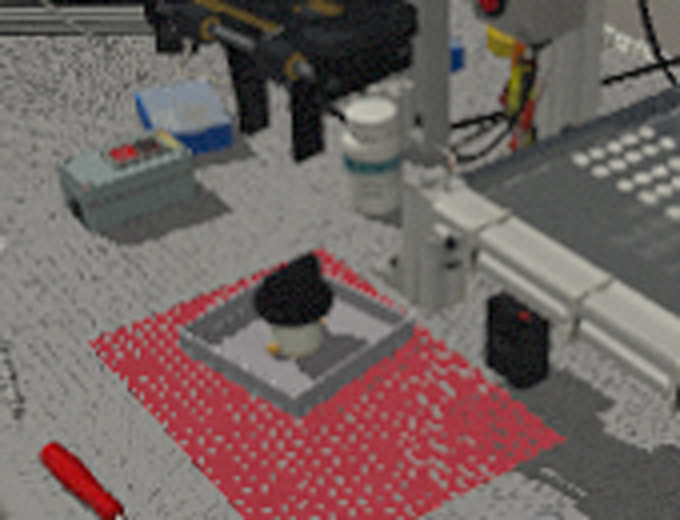

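The carrier stands upright in the middle of the tray at (295,310), with its bar top at about z 0.07. The bystanders are untouched and the gripper is clear, so I'll hand in.

```bash
python3 -c "
from rig import workorder
print(workorder.hand_in())"
```

```text
the job is handed in; nothing more can be done
None
```

The fuse carrier is out of the fuse box and stands upright on its foot near the centre of the tray, released, with the jar, brick and switch box untouched; I handed the job in at about 18 s, and no verdict was returned.

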